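# Gauge a milled bar and scan its route card

## Task

Slide the orange-backed jaw of the bench gauge shut on the bright milled aluminium bar lying on its bed until the bar is pinched against the spring anvil and the anvil's black pointer stands in the green band (never push it right through to its stop in the red), and leave it clamped like that. Then pick up the yellow-headed hand scanner, aim its downward-facing window at the bar code on the route card from about 100 mm above, hold it steady there for two seconds, and set it gently back flat on its black rubber pad, window down. Leave the other things lying about where they are.

Things in the scene. Friction and masses are not known exactly. Their poses are not given: they have to be found in the camera images.
- gauge: bench gauge fixed to the table: grey bed 130 (x) x 280 (y) mm, its top 20 mm above the table, from y = -130 to +150 mm. Origin on the table; y axis along the slide: blue anvil block at the -y end (y -130 to -70 mm, top 65 mm above the table, white scale with green and red bands on it), sliding jaw at the +y side; the jaw shuts towards -y
- jaw: sliding jaw 80 (x) x 30 (y) mm, 20 to 65 mm above the table, orange back at its y = +30 mm; orange thumb tab 40 x 16 mm on top (65 to 90 mm above the table, y +8 to +24 mm). Origin at the foot of its dark face, on the bed's top; axes as the gauge's. Slides towards -y with 9 N friction (face at gauge y = +70 mm when fully open, 105 mm travel), stays where left
- anvil (a joint): how far the spring anvil is pushed in, m: 0 = free, 0.016 = at its stop; 0.005 to 0.012 puts the black pointer bar in the green band. Spring: 3 N at first, 0.25 N more per mm. The anvil is a dark steel plate 80 mm wide, 45 mm high above the bed; its face is at gauge y = -40 mm when free and gives way towards -y
- scale (a point): middle of the green band (7 mm wide along y, 66 mm along x) on top of the gauge's blue block; the black pointer bar, 34 mm long, lies 8.5 mm from it towards the jaw when the anvil is free. Axes as the gauge's
- bar: bright milled aluminium bar 110 (x) x 24 (y) x 24 mm high with a step down to 14 mm over its last 30 mm at +x, 0.16 kg, lying loose and somewhat askew on the gauge's bed between jaw and anvil. Origin: centre of its underside
- card: route card: brown board 130 (x) x 90 (y) x 6 mm with white paper, fixed flat on the table. Origin under its centre
- label (a point): middle of the bar code (36 x 60 mm, black bars) on top of the route card, 7 mm above the table
- pad: black rubber pad 220 (x) x 90 (y) x 4 mm fixed on the table, where the scanner belongs. Origin under its centre; top 4 mm above the table
- scanner: hand scanner lying along x, 185 mm long, 0.22 kg: black handle 36 mm wide (y) and 32 mm high from x = -95 to +30 mm, yellow head 56 mm wide and 40 mm high from x = +30 to +90 mm. Origin: on its underside, under the middle of the handle's front half, close to the centre of mass; z up
- window (a point): centre of the scanner's reading window on the underside of its head, at scanner x = +60 mm, z = 0; it looks along the scanner's -z. Axes as the scanner's
- cone: bystander: dark toothed roller cone of a drill bit, 92 mm across, 60 mm high, origin under its centre
- sleeve: bystander: steel sleeve, 62 mm outside diameter, 55 mm high, origin under its centre
- bottle: bystander: blue bottle with white cap, 64 mm diameter, 150 mm high, origin under its centre
- spare: bystander: another bright milled aluminium bar 110 x 24 x 24 mm on the table, origin under its centre
- wrench: bystander: wrench 180 mm long on the table, lying along its x, origin under its middle
- tape: bystander: green roll of tape, 100 mm across, 45 mm high, origin under its centre
Not all that is in view belongs to the job. What is shaped like the scanner but purple is not meant.

How it is judged (in metres and radians):
On the way, in this order (a step that is already met when the one before it is completed fails the run):
1. the jaw pinches the bar against the spring anvil, the pointer in the green band (anvil 4.5 to 12.5 mm) (value of joint anvil between 0.0045 and 0.0125 m and contact force between jaw and bar above 0.5 N and x of bar in the frame of gauge between -0.035 and 0.035 m and z of bar in the frame of gauge between 0.017 and 0.025 m and angle between the y axis of bar and the y axis of gauge, either way round below 0.08 rad), for 0.3 s.
2. the scanner, held still, looks at the bar code: label 50 to 160 mm below the window and within 20 mm of its line of sight (x of label in the frame of window between -0.02 and 0.02 m and y of label in the frame of window between -0.02 and 0.02 m and z of label in the frame of window between -0.16 and -0.05 m and linear speed of scanner below 0.03 m/s), for 1 s.
At the end, for the whole second after the job is handed in: Bar flat on the bed, within 35 mm of its middle line and 0.08 rad of square, jaw pressing on it (over 0.5 N), anvil pushed in 4.5 to 12.5 mm. Scanner at rest flat on its pad, window down: origin within 50 mm lengthways, 35 mm sideways of the pad centre, along the pad within 0.4 rad (all of step 1 and x of scanner in the frame of pad between -0.05 and 0.05 m and y of scanner in the frame of pad between -0.035 and 0.035 m and z of scanner in the frame of pad between 0.0015 and 0.008 m and angle between scanner's own z axis and vertical below 0.1 rad and angle between the x axis of scanner and the x axis of pad, either way round below 0.4 rad and linear speed of each of scanner, bar below 0.02 m/s and velocity of joint anvil between -0.005 and 0.005 m/s); the robot touches nothing.
It fails at once if the anvil is driven to its stop in the red (over 15 mm) (value of joint anvil above 0.015 m).
It fails at once if the scanner is dropped or thrown down (faster than 0.7 m/s within 60 mm of the table) (height (world z) of scanner below 0.06 m and linear speed of scanner above 0.7 m/s).
It fails at once if another thing on the table is moved by more than 25 mm (distance of any of cone, sleeve, bottle, spare, wrench, tape from where it was at the start of the episode above 0.025 m).
It also fails if it takes over 64 s, if anything falls off the work surface, if the arm or the gripper's body presses on something with over 40 N, if the wrist force passes 120 N, or if a joint passes its speed limit or range.

## Robot

A 6-joint arm with a two-finger parallel gripper is mounted at the origin on the work surface. World frame = base frame: x ahead of the robot, y to its left, z up, the work surface at z = 0. Lengths are in m, angles in degrees, forces in N, time in s.
With the tool pointing down it reaches from about 0.325 to 1 m from the base axis. Payload 5.1 kg.
Tool frame: the origin (TCP) lies at the very end of the fingers, on their centre line; the grasp point (between the pads) lies 19 mm behind it (tcp_to_grasp is the distance from the TCP to the grasp point, in m); z points along the fingers, y is the line along which they close (so a half turn about z gives the same grasp; the last joint's range is limited). The gripper opens to 85 mm and grips with 20 to 120 N. Pads are 22 mm wide; open, the fingers measure 114 mm over their backs; the gripper's body (76 mm by 85 mm) begins 54 mm behind the grasp point. The pads swing forward as they close: fully open they stand 13 mm farther back than shut.
Start: joints at [70.096, 7.093, 94.555, -0, 78.352, -4.733], TCP at [0.17, 0.627, 0.231] pointing down, gripper open.
Joint ranges: [-149.61, 149.61], [-58.7, 133.49], [1.44, 155.28], [-77.14, 257.14], [18.33, 153.61], [-166.67, 166.67]. Speed limits (degrees/s): [147.25, 147.25, 180, 180, 180, 180].

## Interface

Orientations are given as [roll, pitch, yaw] about the fixed x, y, z axes, in that order (R = Rz(yaw) Ry(pitch) Rx(roll)).
In Python, from plant import * gives the robot as it stands.
- The arm moves only by the tool carry_out, never from a script. Its argument "increments" is a list of rows, each a list of 7 numbers: the turn, a rotation vector about the tool's x, y, z in degrees, then the shift along the tool's x, y, z in m, then the closure, from -1 (fully open) to 1 (shut). A call has exactly 5 rows; each row shifts and turns the commanded pose from where the row before left it, along the tool's axes as they then stand; what a row does not reach is not made up. A row lasts 1/8 s, in which the tool goes at most 62.5 mm and 10.7 degrees, less where a joint would pass 70% of its speed; a pose out of reach is approached as far as the arm can. A call with a gripper value outside its range is refused whole. The fingers move at their own pace and stop on an object; "grip_force" is the grip in N (left out, the last holds). Time passes only in rows, so rows that do not move let the fingers close, or fill a call up. It gives the time, the measured TCP pose, the force, the opening and the grip force at its end, in the units of the state.
- observe(): the state, without advancing time (a new reading comes with each control period).
- capture(name): name is "side" or "top" or "wrist"; returns a dict with "frame" (384x512x3 uint8, blue, green, red), "camera_matrix" (3x3 intrinsics, pixels), "distortion" ([k1, k2, p1, p2, k3] as OpenCV has them; the pictures are not rectified), "T" (4x4, takes a point from camera to world coordinates). Camera axes: x right, y up, looking along -z (the intrinsics and any distortion apply to the point x, -y, -z); pixel columns grow to the right and rows downward; lengths in m; the calibration is good to about 2 mm. A picture is of the moment at which its call begins. There is no depth.
- close_job(): hands the job in; it is judged then, once.
The state is a dict: "time_s": time; "qpos": joint angles; "dq": joint speeds; "tau": joint torques, N m; "position": TCP position; "eef_rot": TCP orientation; "force": force on the tool from outside, world axes, zero at the start; "torque": the same for the moment, N m; "width": finger opening in m; "gripper_force": force on a finger pad.
Only numpy, scipy, OpenCV 4.12 (cv2) and the standard library are available. Lean on these libraries where they do the work, as an engineer would, in place of code of your own. Each camera call takes 0.05 s, during which the arm holds its last target. There are 200 camera calls.

## Working session

There is one attempt and no reset: what is moved stays moved. The work goes in short steps, Python scripts to look and compute and a tool call to move; the robot and the scene stay as the last step left them, time stands still between calls to the robot, and variables do not carry over. Pictures are saved under pics/ and viewed, at most 10 in all, crops included, and the job is handed in when it is done.

Besides the shell and the picture viewer there is one more tool, called after ">>>" as name([rows], argument=value, ...), one row to a line, values as JSON. carry_out: Moves the arm, as the interface text tells. Its arguments: {"type":"object","properties":{"increments":{"type":"array"},"grip_force":{"type":"number"}},"required":["increments"]}

```bash
mkdir -p pics; ls
python3 - <<'E'
from plant import *
import cv2,numpy as np
for n in("top","side"):
    c=capture(n);cv2.imwrite(f"pics/{n}0.png",c["frame"]);np.savez(f"{n}0.npz",**c)
    print(n,c["camera_matrix"].tolist(),np.round(c["distortion"],4).tolist(),np.round(c["T"],4).tolist())
print(observe())
E
```

```text
pics
top [[487.61115738337514, 0.0, 244.83516615853063], [0.0, 487.61115738337514, 191.96431470280348], [0.0, 0.0, 1.0]] [-0.0217, 0.0, 0.0, 0.0, 0.0] [[0.0203, 0.996, -0.0865, 0.3906], [-0.9998, 0.0199, -0.0045, -0.0511], [-0.0028, 0.0866, 0.9962, 1.743], [0.0, 0.0, 0.0, 1.0]]
side [[349.69699381287506, 0.0, 259.8884090637958], [0.0, 349.69699381287506, 188.91905615726847], [0.0, 0.0, 1.0]] [0.0092, 0.0, 0.0, 0.0, 0.0] [[0.9975, 0.0469, -0.0536, 0.453], [-0.0712, 0.6277, -0.7752, -0.9531], [-0.0027, 0.777, 0.6295, 0.8491], [0.0, 0.0, 0.0, 1.0]]
{'time_s': 0.1, 'qpos': array([ 7.00943734e+01,  7.12895794e+00,  9.46271900e+01, -2.56410395e-03,
        7.83523597e+01, -4.73211483e+00]), 'dq': array([-0.05529235, -0.00714858, -0.21866364,  0.0287718 , -0.06469576,
        0.06205222]), 'tau': array([ 6.48828991e-04, -4.24921167e+01, -3.66657650e+01,  1.76884760e-05,
        3.74882584e-03,  1.03357297e-05]), 'position': array([0.16997493, 0.62679961, 0.23017538]), 'eef_rot': array([-1.79891655e+02, -6.44980258e-03,  1.64827002e+02]), 'force': array([-0.4140382 ,  0.51979075,  0.75056503]), 'torque': array([-0.02896658,  0.07389156, -0.02392025]), 'gripper_force': 0.0, 'width': 0.08529776221655319}
```

View pics/top0.png

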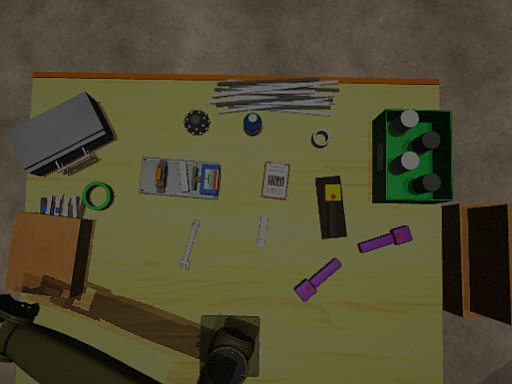

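View pics/side0.png

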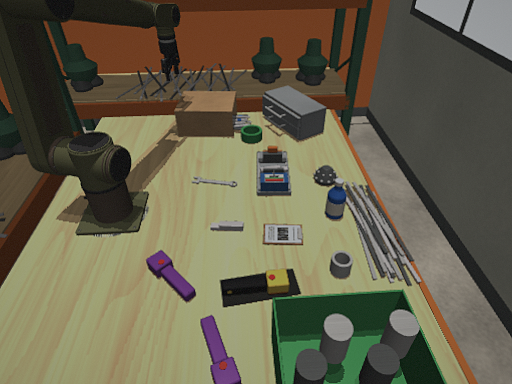

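```bash
cat > h.py <<'E'
import numpy as np,cv2
def ray(c,uv):
    p=cv2.undistortPoints(np.float64(uv).reshape(-1,1,2),c["camera_matrix"],c["distortion"]).reshape(-1,2)
    d=np.c_[p[:,0],-p[:,1],-np.ones(len(p))]@c["T"][:3,:3].T
    return c["T"][:3,3],d
def onz(c,uv,z):
    o,d=ray(c,uv);return o+d*((z-o[2])/d[:,2])[:,None]
def proj(c,P):
    q=(np.atleast_2d(P)-c["T"][:3,3])@c["T"][:3,:3]
    return cv2.projectPoints(np.c_[q[:,0],-q[:,1],-q[:,2]],np.zeros(3),np.zeros(3),c["camera_matrix"],np.float64(c["distortion"]))[0].reshape(-1,2)
def blob(c,lo,hi,roi,z,k=0):
    """min-area rect (world, at height z) of the largest HSV blob in roi u0,v0,u1,v1"""
    u0,v0,u1,v1=roi
    m=cv2.inRange(cv2.cvtColor(c["frame"][v0:v1,u0:u1],cv2.COLOR_BGR2HSV),lo,hi)
    cs=sorted(cv2.findContours(m,cv2.RETR_EXTERNAL,cv2.CHAIN_APPROX_NONE)[0],key=cv2.contourArea,reverse=True)
    if not cs: return None
    P=onz(c,cs[k].reshape(-1,2)+[u0,v0],z)[:,:2]
    (x,y),(w,h),a=cv2.minAreaRect((P*1000).astype(np.float32))
    return np.round([x,y,w,h,a],1),cv2.contourArea(cs[k])
E
python3 - <<'E'
from h import *
c=dict(np.load("top0.npz"))
for n,a in dict(orange=((5,120,60),(18,255,255),(140,150,225,205),.09),blue=((95,120,50),(125,255,255),(140,150,225,205),.065),
  green=((40,90,50),(85,255,255),(140,150,225,205),.066),card=((0,0,120),(179,60,255),(255,155,300,205),.007),
  pad=((0,0,0),(179,255,50),(305,165,355,245),.004),yellow=((22,150,120),(35,255,255),(305,170,355,210),.044)).items(): print(n,blob(c,*a))
a=cv2.resize(c["frame"][145:210,130:300],None,fx=4.7,fy=4.7,interpolation=cv2.INTER_CUBIC)
b=cv2.resize(c["frame"][165:245,300:430],None,fx=3.5,fy=3.5,interpolation=cv2.INTER_CUBIC)
w=max(a.shape[1],b.shape[1]);f=lambda i:cv2.copyMakeBorder(i,0,0,0,w-i.shape[1],cv2.BORDER_CONSTANT)
cv2.imwrite("pics/crop0.png",np.vstack([f(a),f(b)])[:600])
E
```

```text
orange (array([587.9, 254.3,  18.1,  72.7,  88. ]), 53.5)
blue (array([553. ,  83.3,  56.9,  48.8,  86.7]), 73.0)
green (array([579. ,  74.6,  62.7,   6.9,   1.5]), 16.5)
card None
pad (array([ 494.7, -350.7,  218.2,   88.8,    6.8]), 1129.0)
yellow None
```

View pics/crop0.png

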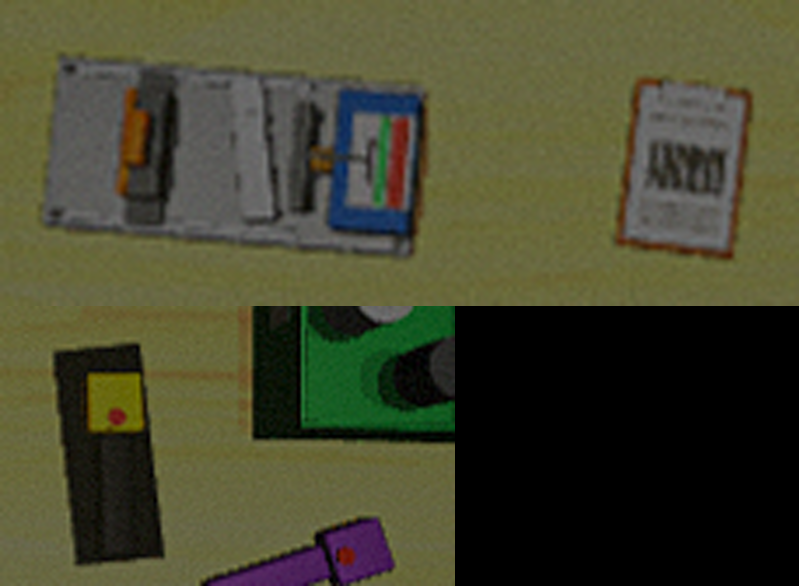

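Run:
```python
from h import *
c=dict(np.load("top0.npz"))
k=lambda p,o,s:np.array(p)/s+o
A=np.array([130,145])
bed=onz(c,k([(60,60),(425,90),(410,255),(43,225)],A,4.7),.02)[:,:2];print(bed.round(4).tolist(),bed.mean(0))
y=bed[[0,3]].mean(0)-bed[[1,2]].mean(0);print("gauge yaw",np.degrees(np.arctan2(y[1],y[0]))-90,np.hypot(*y))
bar=onz(c,k([(235,80),(268,85),(278,215),(245,222)],A,4.7),.044)[:,:2];print("bar",bar.round(4).tolist(),bar.mean(0))
for n,p,z in(("jawfacetop",[(175,75),(163,222)],.065),("anvilface",[(295,103),(292,210)],.065),("tab",[(128,110),(150,110),(144,163),(122,163)],.09)):
  q=onz(c,k(p,A,4.7),z)[:,:2];print(n,q.round(4).tolist(),q.mean(0))
q=onz(c,k([(640,80),(750,92),(733,257),(617,243)],A,4.7),.006)[:,:2];print("card",q.round(4).tolist(),q.mean(0))
q=onz(c,k([(650,140),(725,146),(720,196),(645,190)],A,4.7),.007)[:,:2];print("label",q.mean(0))
hsv=cv2.cvtColor(c["frame"],cv2.COLOR_BGR2HSV)
print(hsv[192,333],hsv[180,262],hsv[215,328])
B=np.array([300,165]) 
q=onz(c,k([(88,67),(140,67),(144,124),(88,127)],B,3.5),.044)[:,:2];print("head",q.round(4).tolist(),q.mean(0))
print("wrist");from plant import *
w=capture("wrist");o=observe();np.savez("w0.npz",**w);cv2.imwrite("pics/w0.png",w["frame"])
from scipy.spatial.transform import Rotation as R
Rt=R.from_euler("xyz",o["eef_rot"],degrees=True).as_matrix()
print((Rt.T@w["T"][:3,:3]).round(3),Rt.T@(w["T"][:3,3]-o["position"]),w["camera_matrix"][0],w["camera_matrix"][1])
```

```text
[[0.6556, 0.3241], [0.638, 0.0458], [0.5123, 0.054], [0.5295, 0.3321]] [0.5838322  0.18900082]
gauge yaw -3.5721150775025308 0.27866407865496656
bar [[0.6393, 0.187], [0.636, 0.1621], [0.5385, 0.1517], [0.5328, 0.1761]] [0.58664502 0.16920266]
jawfacetop [[0.6391, 0.2286], [0.5298, 0.2337]] [0.58445171 0.23111747]
anvilface [[0.62, 0.1391], [0.5406, 0.139]] [0.58025961 0.13902931]
tab [[0.609, 0.2578], [0.6093, 0.2417], [0.5705, 0.2447], [0.5701, 0.2607]] [0.5897369  0.25124919]
card [[0.651, -0.1176], [0.6434, -0.2019], [0.5167, -0.1905], [0.5256, -0.1022]] [ 0.58416889 -0.15304612]
label [ 0.58387525 -0.15297176]
[ 31 226 106] [ 30 112  84] [ 38 140  20]
head [[0.5712, -0.324], [0.5723, -0.3761], [0.5152, -0.3803], [0.5111, -0.3244]] [ 0.54243851 -0.35117446]
wrist
[[ 0.     0.954  0.299]
 [ 1.    -0.    -0.   ]
 [-0.     0.299 -0.954]] [ 0.07633151 -0.00070852 -0.14430709] [315.71816685   0.         256.20204021] [  0.         315.71816685 187.98859944]
```

>>> carry_out([
  [0,0,0,-0.05,-0.0235,0,1],
  [0,0,0,-0.05,-0.0235,0,1],
  [0,0,0,-0.05,-0.0235,0,1],
  [0,0,0,-0.05,-0.0235,0,1],
  [0,0,0,-0.05,-0.0235,0,1],
], grip_force=30)

```text
time_s: 0.78
position: [0.3817, 0.4471, 0.231]
eef_rot: [-180.0, -0.0, 164.8]
force: [0.9, 0.7, 0.2]
width: 0.0001
gripper_force: 0.0
```

>>> carry_out([
  [0,0,0,-0.05,-0.0235,0,1],
  [0,0,0,-0.05,-0.0235,0,1],
  [0,0,0,-0.05,-0.0235,0,1],
  [0,0,0,-0.05,-0.0235,0,1],
  [0,0,0,-0.047,-0.0235,0,1],
])

```text
time_s: 1.4
position: [0.5894, 0.269, 0.2309]
eef_rot: [-180.0, -0.0, 164.8]
force: [0.2, 0.3, -0.0]
width: -0.0
gripper_force: 0.0
```

>>> carry_out([
  [0,0,-5.8,0,0,0,1],
  [0,0,-5.8,0,0,0.01,1],
  [0,0,0,0,0,0.02,1],
  [0,0,0,0,0,0,1],
  [0,0,0,0,0,0,1],
])

```text
time_s: 2.02
position: [0.588, 0.2706, 0.2009]
eef_rot: [-180.0, -0.0, 176.4]
force: [0.1, 0.2, 0.2]
width: -0.0001
gripper_force: 0.0
```

Run:
```python
from h import *;from plant import *
c=capture("wrist");np.savez("w1.npz",**c);cv2.imwrite("pics/w1.png",c["frame"]);o=observe()
print(o["time_s"],o["position"],o["eef_rot"],o["width"],o["force"],o["qpos"])
```

```text
2.075 [0.58836124 0.27071105 0.20163713] [1.79990211e+02 2.32598984e-02 1.76414891e+02] -0.000296995621238207 [ 0.13177246 -1.21251524  1.1852863 ] [ 1.99605257e+01  7.90546868e+00  9.65558110e+01 -3.28335852e-04
  7.55134865e+01 -6.64542850e+01]
```

View pics/w1.png

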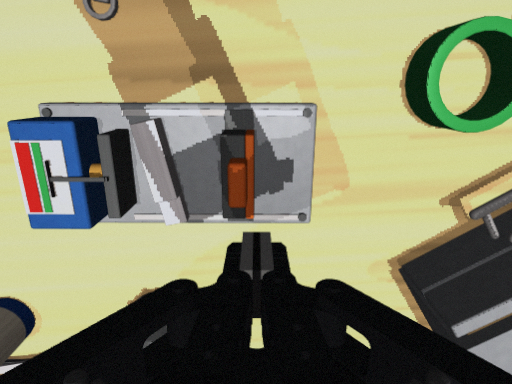

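```bash
cat >> h.py <<'E'
def gauge(P,o=(.5832,.179),yaw=-3.57):
    a=np.radians(yaw);M=np.array([[np.cos(a),np.sin(a)],[-np.sin(a),np.cos(a)]])
    return ((np.atleast_2d(P)[:,:2]-o)@M.T*1000).round(1)
E
python3 - <<'E'
from h import *
c=dict(np.load("w1.npz"));print(c["T"][:3,3])
for n,p,z in(("bed",[(40,103),(317,103),(310,222)],.02),("tab",[(229,162),(246,162),(246,207),(229,207)],.09),("jawtopback/face",[(254,131),(250,219),(223,131),(222,219)],.065),
 ("anvilface",[(131,130),(128,216)],.065),("green",[(33,142),(47,212)],.066),("pointer",[(48,160),(52,195)],.066),("blue",[(10,122),(96,120),(96,228),(30,228)],.065)):
  P=onz(c,p,z);print(n,gauge(P).tolist(),P.mean(0)[:2].round(4))
m=cv2.inRange(cv2.cvtColor(c["frame"],cv2.COLOR_BGR2HSV),(2,120,40),(18,255,255));print(cv2.boundingRect(m[125:225,215:265]))
E
```

```text
[0.51176594 0.27472853 0.34547204]
bed [[-64.5, -125.2], [-64.1, 151.8], [64.6, 151.3]] [0.5656 0.2395]
tab [[-19.8, 68.6], [-19.8, 82.7], [20.0, 82.3], [20.0, 67.6]] [0.588  0.2541]
jawtopback/face [[-42.0, 89.2], [41.8, 85.1], [-42.1, 61.9], [41.8, 58.2]] [0.5877 0.2525]
anvilface [[-43.0, -19.3], [38.7, -31.9]] [0.5794 0.1536]
green [[-32.8, -107.8], [34.2, -108.5]] [0.5772 0.071 ]
pointer [[-16.4, -97.5], [17.1, -100.4]] [0.5774 0.0802]
blue [[-50.3, -125.2], [-51.8, -48.9], [51.3, -64.6], [51.3, -129.3]] [0.5776 0.0872]
(12, 5, 27, 89)
```

>>> carry_out([
  [0,0,0,0,0.023,0,1],
  [0,0,0,0,0,0.05,1],
  [0,0,0,0,0,0.05,1],
  [0,0,0,0,0,0.04,1],
  [0,0,0,0,0,0.014,1],
])

```text
time_s: 2.7
position: [0.588, 0.2939, 0.0444]
eef_rot: [-179.9, -0.2, 176.5]
force: [0.6, 0.3, 0.7]
width: -0.0
gripper_force: 0.0
```

>>> carry_out([
  [0,0,0,0,-0.002,0,1],
  [0,0,0,0,-0.002,0,1],
  [0,0,0,0,-0.002,0,1],
  [0,0,0,0,-0.002,0,1],
  [0,0,0,0,-0.002,0,1],
])

```text
time_s: 3.32
position: [0.5895, 0.2835, 0.048]
eef_rot: [179.9, 0.1, 176.4]
force: [0.9, 3.9, 1.5]
width: 0.0002
gripper_force: 2.0
```

>>> carry_out([
  [0,0,0,0,-0.003,0,1],
  [0,0,0,0,-0.003,0,1],
  [0,0,0,0,-0.003,0,1],
  [0,0,0,0,-0.003,0,1],
  [0,0,0,0,-0.003,0,1],
])

```text
time_s: 3.95
position: [0.5892, 0.2712, 0.0491]
eef_rot: [179.7, 0.2, 176.4]
force: [0.2, 8.6, 2.6]
width: 0.0002
gripper_force: 4.2
```

>>> carry_out([
  [0,0,0,0,-0.004,0,1],
  [0,0,0,0,-0.004,0,1],
  [0,0,0,0,-0.004,0,1],
  [0,0,0,0,-0.004,0,1],
  [0,0,0,0,-0.004,0,1],
])

```text
time_s: 4.58
position: [0.5879, 0.2512, 0.0491]
eef_rot: [179.7, 0.2, 176.4]
force: [-0.3, 8.8, 2.9]
width: 0.0001
gripper_force: 4.3
```

>>> carry_out([
  [0,0,0,0,-0.004,0,1],
  [0,0,0,0,-0.004,0,1],
  [0,0,0,0,-0.004,0,1],
  [0,0,0,0,-0.004,0,1],
  [0,0,0,0,-0.004,0,1],
])

```text
time_s: 5.2
position: [0.5866, 0.2313, 0.0491]
eef_rot: [179.7, 0.1, 176.4]
force: [-1.3, 9.0, 3.5]
width: 0.0
gripper_force: 4.5
```

>>> carry_out([
  [0,0,0,0,-0.002,0,1],
  [0,0,0,0,-0.002,0,1],
  [0,0,0,0,-0.002,0,1],
  [0,0,0,0,-0.002,0,1],
  [0,0,0,0,-0.002,0,1],
])

```text
time_s: 5.82
position: [0.5859, 0.2213, 0.0491]
eef_rot: [179.7, 0.1, 176.4]
force: [-1.6, 9.0, 3.5]
width: 0.0002
gripper_force: 4.5
```

Run:
```python
from h import *;from plant import *
c=capture("wrist");np.savez("w2.npz",**c);cv2.imwrite("pics/w2.png",c["frame"]);o=observe()
print(o["time_s"],o["position"],o["eef_rot"],o["force"],gauge(o["position"]))
```

```text
5.875 [0.58591063 0.22106008 0.04908462] [1.79708310e+02 1.36172788e-01 1.76408022e+02] [-0.5741722   8.98302223  4.17232225] [[ 0.1 42.1]]
```

View pics/w2.png

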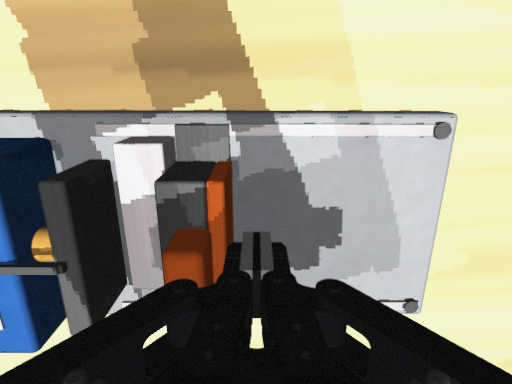

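>>> carry_out([
  [0,0,0,0,-0.002,0,1],
  [0,0,0,0,-0.002,0,1],
  [0,0,0,0,-0.002,0,1],
  [0,0,0,0,-0.001,0,1],
  [0,0,0,0,-0.001,0,1],
])

```text
time_s: 6.5
position: [0.5855, 0.2135, 0.0491]
eef_rot: [179.7, 0.1, 176.4]
force: [0.0, 10.0, 4.2]
width: 0.0001
gripper_force: 4.7
```

>>> carry_out([
  [0,0,0,0,-0.001,0,1],
  [0,0,0,0,-0.001,0,1],
  [0,0,0,0,-0.001,0,1],
  [0,0,0,0,0,0,1],
  [0,0,0,0,0,0,1],
])

```text
time_s: 7.12
position: [0.5852, 0.2103, 0.0491]
eef_rot: [179.7, 0.1, 176.4]
force: [-1.2, 9.7, 4.1]
width: -0.0002
gripper_force: 4.5
```

>>> carry_out([
  [0,0,0,0,-0.001,0,1],
  [0,0,0,0,-0.001,0,1],
  [0,0,0,0,-0.001,0,1],
  [0,0,0,0,0,0,1],
  [0,0,0,0,0,0,1],
])

```text
time_s: 7.75
position: [0.5851, 0.2081, 0.0491]
eef_rot: [179.6, 0.2, 176.4]
force: [0.1, 12.7, 3.6]
width: -0.0001
gripper_force: 5.8
```

>>> carry_out([
  [0,0,0,0,-0.001,0,1],
  [0,0,0,0,-0.001,0,1],
  [0,0,0,0,-0.001,0,1],
  [0,0,0,0,0,0,1],
  [0,0,0,0,0,0,1],
])

```text
time_s: 8.38
position: [0.5849, 0.2054, 0.0492]
eef_rot: [179.6, 0.2, 176.4]
force: [0.1, 13.5, 2.5]
width: 0.0002
gripper_force: 6.2
```

>>> carry_out([
  [0,0,0,0,-0.001,0,1],
  [0,0,0,0,-0.001,0,1],
  [0,0,0,0,-0.001,0,1],
  [0,0,0,0,-0.001,0,1],
  [0,0,0,0,-0.0005,0,1],
])

```text
time_s: 9.0
position: [0.5847, 0.2013, 0.0492]
eef_rot: [179.5, 0.2, 176.4]
force: [-0.1, 15.3, 2.3]
width: -0.0002
gripper_force: 6.8
```

>>> carry_out([
  [0,0,0,0,0,0,1],
  [0,0,0,0,0,0,1],
  [0,0,0,0,0,0,1],
  [0,0,0,0,0.01,0,1],
  [0,0,0,0,0.02,0,1],
])

```text
time_s: 9.62
position: [0.5854, 0.2271, 0.0471]
eef_rot: [-180.0, -0.0, 176.4]
force: [0.2, -0.1, 0.1]
width: 0.0001
gripper_force: 0.0
```

>>> carry_out([
  [0,0,0,0,0,-0.05,1],
  [0,0,0,0,-0.03,-0.05,1],
  [0,0,0,0,-0.06,-0.05,1],
  [0,0,0,0,-0.03,0,1],
  [0,0,0,0,0,0,1],
])

```text
time_s: 10.25
position: [0.5791, 0.1181, 0.1878]
eef_rot: [-180.0, 0.0, 176.3]
force: [-0.0, 0.6, -0.1]
width: 0.0002
gripper_force: 0.0
```

Run:
```python
from h import *;from plant import *
c=capture("wrist");np.savez("w3.npz",**c);o=observe()
print(o["time_s"],o["position"],o["eef_rot"],o["force"])
p=proj(c,[[.585,.17,.03]])[0];print(p)
u,v=np.clip(p-[170,100],0,[512-340,384-220]).astype(int);print(u,v)
cv2.imwrite("pics/w3.png",cv2.resize(c["frame"][v:v+220,u:u+340],None,fx=2.3,fy=2.3,interpolation=cv2.INTER_CUBIC))
```

```text
10.3 [0.57875176 0.11908335 0.18703358] [ 1.79989182e+02 -3.43554507e-02  1.76339898e+02] [-1.21103089  0.68983973 -0.21443808]
[309.56177737 172.55291912]
139 72
```

View pics/w3.png

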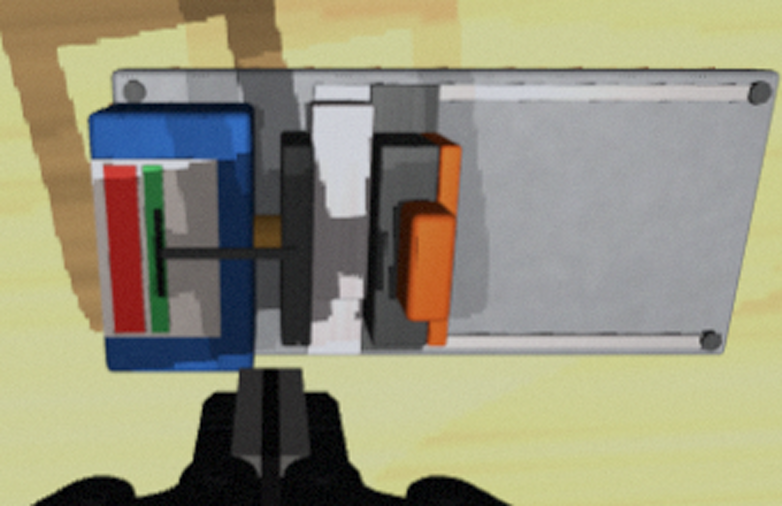

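>>> carry_out([
  [0,0,0,0.0077,-0.053,-0.01,1],
  [0,0,0,0.0077,-0.053,-0.01,1],
  [0,0,0,0.0077,-0.053,-0.01,1],
  [0,0,0,0.0077,-0.053,0,-1],
  [0,0,0,0.0077,-0.053,0,-1],
])

```text
time_s: 10.92
position: [0.5238, -0.143, 0.2166]
eef_rot: [180.0, -0.1, 176.5]
force: [0.6, -1.3, 0.3]
width: 0.0356
gripper_force: 0.0
```

>>> carry_out([
  [0,0,0,0.0077,-0.053,0,-1],
  [0,0,0,0.0077,-0.053,0,-1],
  [0,0,0,0.0077,-0.053,0,-1],
  [0,0,0,0.0077,-0.053,0,-1],
  [0,0,-6,0,0,0,-1],
])

```text
time_s: 11.55
position: [0.4797, -0.3545, 0.2159]
eef_rot: [179.9, -0.1, -177.6]
force: [-0.7, 0.4, -0.6]
width: 0.0854
gripper_force: 0.0
```

>>> carry_out([
  [0,0,0,0,0,0,-1],
  [0,0,0,0,0,0,-1],
  [0,0,0,0,0,0,-1],
  [0,0,0,0,0,0,-1],
  [0,0,0,0,0,0,-1],
])

```text
time_s: 12.18
position: [0.4801, -0.3523, 0.2175]
eef_rot: [-180.0, 0.0, -177.6]
force: [0.6, 0.2, -0.2]
width: 0.0851
gripper_force: 0.0
```

Run:
```python
from h import *;from plant import *
c=capture("wrist");np.savez("w4.npz",**c);o=observe()
print(o["time_s"],o["position"],o["eef_rot"],o["width"])
cv2.imwrite("pics/w4.png",cv2.convertScaleAbs(cv2.resize(c["frame"],(768,576),interpolation=cv2.INTER_CUBIC),alpha=1.8,beta=15))
print(blob(c,(22,120,60),(38,255,255),(0,0,512,384),.044))
```

```text
12.225 [ 0.48006564 -0.35237614  0.21746578] [-1.79990561e+02  8.29356322e-03 -1.77568983e+02] 0.0851926141076764
(array([ 536.4, -351.9,   68. ,   55.5,    2.4]), 2563.0)
```

View pics/w4.png

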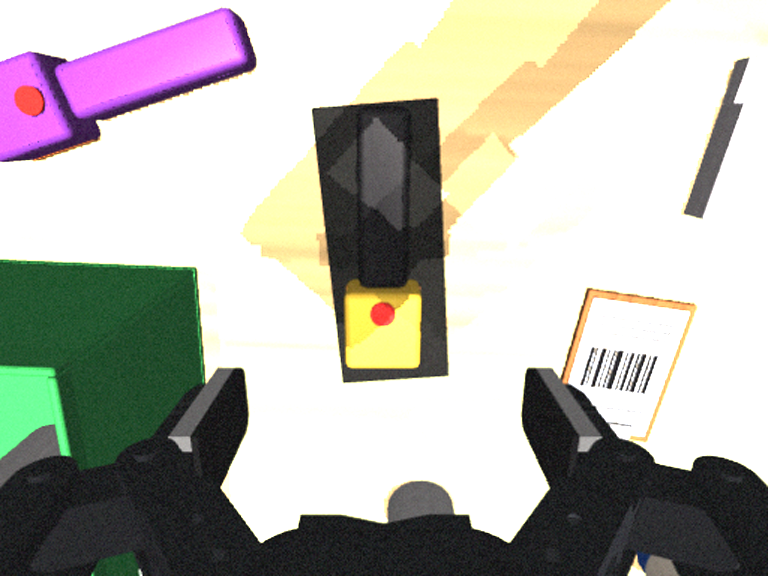

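Run:
```python
from h import *
c=dict(np.load("w4.npz"))
for n,p,z in(("label",[(588,348),(657,358),(650,392),(582,385)],.007),("pad",[(314,109),(438,99),(447,375),(344,381)],.004),("card",[(590,290),(695,303)],.006),("handle",[(361,112),(408,112),(361,280),(408,280)],.036),("head",[(346,290),(421,286),(420,368),(347,365)],.044)):
  P=onz(c,np.array(p)/1.5,z)[:,:2];print(n,P.round(4).tolist(),P.mean(0))
```

```text
label [[0.5648, -0.1814], [0.5715, -0.1224], [0.6034, -0.1214], [0.5991, -0.1806]] [ 0.58471822 -0.15143722]
pad [[0.3892, -0.4068], [0.3788, -0.3192], [0.596, -0.2949], [0.6054, -0.3817]] [ 0.4923606 -0.3506532]
card [[0.5151, -0.188], [0.5224, -0.1016]] [ 0.51874725 -0.14480071]
handle [[0.3911, -0.3718], [0.3898, -0.3413], [0.5052, -0.3686], [0.5037, -0.3348]] [ 0.4474242  -0.35412805]
head [[0.5105, -0.3787], [0.5053, -0.3259], [0.5695, -0.3224], [0.5694, -0.3769]] [ 0.53868225 -0.35096174]
```

>>> carry_out([
  [0,0,0,0,-0.002,0.05,-1],
  [0,0,0,0,0,0.05,-1],
  [0,0,0,0,0,0.05,-1],
  [0,0,0,0,0,0.02,-1],
  [0,0,0,0,0,0,-1],
])

```text
time_s: 12.85
position: [0.4795, -0.354, 0.0463]
eef_rot: [179.9, -0.1, -177.6]
force: [0.1, -0.6, 0.4]
width: 0.0853
gripper_force: 0.0
```

>>> carry_out([
  [0,0,0,0,0,0.02,-1],
  [0,0,0,0,0,0.013,-1],
  [0,0,0,0,0,0,-0.2],
  [0,0,0,0,0,0,1],
  [0,0,0,0,0,0,1],
], grip_force=40)

```text
time_s: 13.48
position: [0.4807, -0.355, 0.0154]
eef_rot: [-179.9, 0.1, -177.6]
force: [-0.1, 0.8, 0.3]
width: 0.0355
gripper_force: 42.1
```

>>> carry_out([
  [0,0,0,0,0,0,1],
  [0,0,0,0,0,0,1],
  [0,0,0,0,0,0,1],
  [0,0,0,0,0,-0.005,1],
  [0,0,0,0,0,-0.01,1],
])

```text
time_s: 14.1
position: [0.4789, -0.3535, 0.0281]
eef_rot: [179.9, -0.1, -177.6]
force: [-0.5, 0.1, -2.2]
width: 0.035
gripper_force: 42.1
```

>>> carry_out([
  [0,0,0,0,0,-0.03,1],
  [0,0,0,0,0,-0.04,1],
  [0,0,0,-0.005,0.02,-0.02,1],
  [0,0,0,-0.009,0.035,0,1],
  [0,0,0,-0.0105,0.0395,0,1],
])

```text
time_s: 14.72
position: [0.5005, -0.2584, 0.1199]
eef_rot: [-180.0, 0.0, -177.6]
force: [1.0, -0.4, -2.7]
width: 0.035
gripper_force: 42.2
```

>>> carry_out([
  [0,0,0,-0.0105,0.0395,0,1],
  [0,0,0,-0.009,0.033,0,1],
  [0,0,0,-0.006,0.02,0,1],
  [0,0,0,-0.003,0.0104,0,1],
  [0,0,0,0,0,0,1],
])

```text
time_s: 15.35
position: [0.5246, -0.1548, 0.1193]
eef_rot: [-180.0, -0.0, -177.5]
force: [-0.7, -0.4, -2.1]
width: 0.035
gripper_force: 42.1
```

>>> carry_out([
  [0,0,0,0,0,0,1],
  [0,0,0,0,0,0,1],
  [0,0,0,0,0,0,1],
  [0,0,0,0,0,0,1],
  [0,0,0,0,0,0,1],
])

```text
time_s: 15.98
position: [0.5246, -0.1552, 0.1193]
eef_rot: [-180.0, -0.0, -177.6]
force: [0.1, 0.0, -2.6]
width: 0.035
gripper_force: 42.1
```

Run:
```python
from h import *;from plant import *
c=capture("wrist");np.savez("w5.npz",**c);t=capture("side");o=observe()
print(o["time_s"],o["position"],o["eef_rot"],o["width"])
print(blob(c,(22,120,60),(38,255,255),(150,100,362,384),.148))
a=cv2.convertScaleAbs(c["frame"],alpha=1.5)[:, :]
b=cv2.resize(t["frame"][150:320,180:380],None,fx=1.96,fy=2.26)[:384]
cv2.imwrite("pics/w5.png",cv2.resize(np.hstack([a,b]),None,fx=.88,fy=.88))
```

```text
16.075 [ 0.52465355 -0.15508028  0.11932829] [-1.79998567e+02 -1.86327865e-03 -1.77570379e+02] 0.0354978228654269
(array([ 547.2, -154.8,   28.3,   44.2,    3.3]), 2295.0)
```

View pics/w5.png

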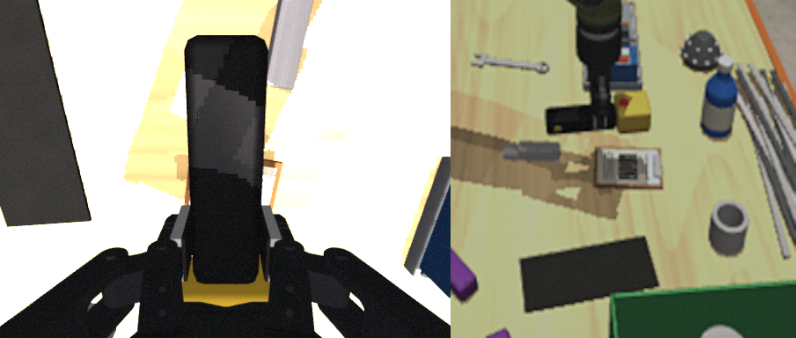

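>>> carry_out([
  [0,0,0,0,0,0,1],
  [0,0,0,0,0,0,1],
  [0,0,0,0,0,0,1],
  [0,0,0,0,0,0,1],
  [0,0,0,0,0,0,1],
])

```text
time_s: 16.7
position: [0.5247, -0.155, 0.1194]
eef_rot: [-180.0, 0.0, -177.6]
force: [0.3, 0.3, -3.1]
width: 0.0351
gripper_force: 42.1
```

>>> carry_out([
  [0,0,0,0,0,0,1],
  [0,0,0,0,0,0,1],
  [0,0,0,0,0,0,1],
  [0,0,0,0,0,0,1],
  [0,0,0,0,0,0,1],
])

```text
time_s: 17.32
position: [0.5246, -0.1551, 0.1193]
eef_rot: [180.0, -0.0, -177.6]
force: [0.5, 0.3, -2.1]
width: 0.0353
gripper_force: 42.1
```

>>> carry_out([
  [0,0,0,0,0,0,1],
  [0,0,0,0,0,0,1],
  [0,0,0,0,0,0,1],
  [0,0,0,0,0,0,1],
  [0,0,0,0,0,0,1],
])

```text
time_s: 17.95
position: [0.5247, -0.155, 0.1193]
eef_rot: [180.0, -0.0, -177.6]
force: [-0.3, 0.2, -2.8]
width: 0.0353
gripper_force: 42.1
```

Run:
```python
from h import *;from plant import *
for n in("side","top"):
  c=capture(n);m=cv2.inRange(cv2.cvtColor(c["frame"],cv2.COLOR_BGR2HSV),(22,150,70),(35,255,255))
  X=np.array([[s*.03+.5846,e*.028-.1525,z] for s in(-1,1) for e in(-1,1) for z in(.108,.148)])
  p=proj(c,X);a=p.min(0).astype(int);b=p.max(0).astype(int)
  v,u=np.nonzero(m[a[1]-15:b[1]+15,a[0]-15:b[0]+15])
  print(n,"expected",a,b,"seen",u.min()+a[0]-15,v.min()+a[1]-15,u.max()+a[0]-15,v.max()+a[1]-15,len(u))
```

```text
side expected [273 194] [295 217] seen 275 196 295 214 294
top expected [268 166] [286 186] seen 253 161 289 193 42
```

>>> carry_out([
  [0,0,0,0.003,-0.0104,0,1],
  [0,0,0,0.006,-0.02,0,1],
  [0,0,0,0.009,-0.033,0,1],
  [0,0,0,0.0105,-0.0395,0,1],
  [0,0,0,0.0105,-0.0395,0,1],
])

```text
time_s: 18.68
position: [0.4911, -0.3007, 0.1194]
eef_rot: [-180.0, 0.0, -177.6]
force: [1.5, -0.5, -1.7]
width: 0.0355
gripper_force: 42.1
```

>>> carry_out([
  [0,0,0,0.009,-0.035,0,1],
  [0,0,0,0.005,-0.02,0,1],
  [0,0,0,0,0,0.02,1],
  [0,0,0,0,0,0.03,1],
  [0,0,0,0,0,0.025,1],
])

```text
time_s: 19.3
position: [0.4794, -0.3525, 0.0415]
eef_rot: [179.9, -0.1, -177.5]
force: [-0.5, 0.6, -3.6]
width: 0.035
gripper_force: 42.1
```

>>> carry_out([
  [0,0,0,0,0,0.01,1],
  [0,0,0,0,0,0.007,1],
  [0,0,0,0,0,0.004,1],
  [0,0,0,0,0,0.003,1],
  [0,0,0,0,0,0.002,1],
])

```text
time_s: 19.92
position: [0.4804, -0.3548, 0.0189]
eef_rot: [-180.0, 0.0, -177.6]
force: [0.6, -0.2, -1.5]
width: 0.0354
gripper_force: 42.1
```

>>> carry_out([
  [0,0,0,0,0,0.002,1],
  [0,0,0,0,0,0.001,1],
  [0,0,0,0,0,0,1],
  [0,0,0,0,0,0,1],
  [0,0,0,0,0,0,1],
])

```text
time_s: 20.55
position: [0.4801, -0.3546, 0.0154]
eef_rot: [-180.0, 0.0, -177.6]
force: [0.4, -0.3, -1.6]
width: 0.0352
gripper_force: 42.1
```

>>> carry_out([
  [0,0,0,0,0,0.0005,1],
  [0,0,0,0,0,0.0005,1],
  [0,0,0,0,0,0,1],
  [0,0,0,0,0,0,1],
  [0,0,0,0,0,0,1],
])

```text
time_s: 21.18
position: [0.4801, -0.3546, 0.0153]
eef_rot: [180.0, -0.0, -177.6]
force: [-3.4, 3.0, 5.7]
width: 0.0352
gripper_force: 43.0
```

Resting on the pad (upward force). Release and rise.

>>> carry_out([
  [0,0,0,0,0,0,0.05],
  [0,0,0,0,0,0,-0.4],
  [0,0,0,0,0,0,-1],
  [0,0,0,0,0,0,-1],
  [0,0,0,0,0,0,-1],
])

```text
time_s: 21.8
position: [0.4801, -0.3545, 0.0143]
eef_rot: [180.0, -0.0, -177.6]
force: [-0.5, 0.9, 0.9]
width: 0.0857
gripper_force: 0.0
```

>>> carry_out([
  [0,0,0,0,0,-0.01,-1],
  [0,0,0,0,0,-0.03,-1],
  [0,0,0,0,0,-0.05,-1],
  [0,0,0,0,0,-0.05,-1],
  [0,0,0,0,0,-0.05,-1],
])

```text
time_s: 22.42
position: [0.48, -0.3544, 0.2069]
eef_rot: [-180.0, 0.0, -177.6]
force: [0.7, -0.4, 0.1]
width: 0.0855
gripper_force: 0.0
```

>>> carry_out([
  [0,0,0,0,0.05,0,-1],
  [0,0,0,0,0.05,0,-1],
  [0,0,0,0,0,0,-1],
  [0,0,0,0,0,0,-1],
  [0,0,0,0,0,0,-1],
])

```text
time_s: 23.05
position: [0.4759, -0.2555, 0.2046]
eef_rot: [-180.0, 0.0, -177.6]
force: [-0.1, -0.3, 0.3]
width: 0.0855
gripper_force: 0.0
```

Run:
```python
from h import *;from plant import *
c=capture("wrist");t=capture("top");o=observe()
print(o["time_s"],o["position"],o["force"],o["width"])
print(blob(c,(22,120,60),(38,255,255),(0,0,400,384),.044))
a=cv2.resize(t["frame"][145:210,130:230],(400,260),interpolation=cv2.INTER_CUBIC)
b=cv2.convertScaleAbs(c["frame"],alpha=1.6)[:,:400]
cv2.imwrite("pics/end.png",np.hstack([b,cv2.copyMakeBorder(a,0,124,0,0,cv2.BORDER_CONSTANT)]))
```

```text
23.15 [ 0.47584197 -0.25549216  0.20432104] [-0.27509001 -0.21668475 -0.09261728] 0.0850307231342319
(array([ 536.4, -351. ,   66.1,   57.4,    2.1]), 2661.5)
```

View pics/end.png

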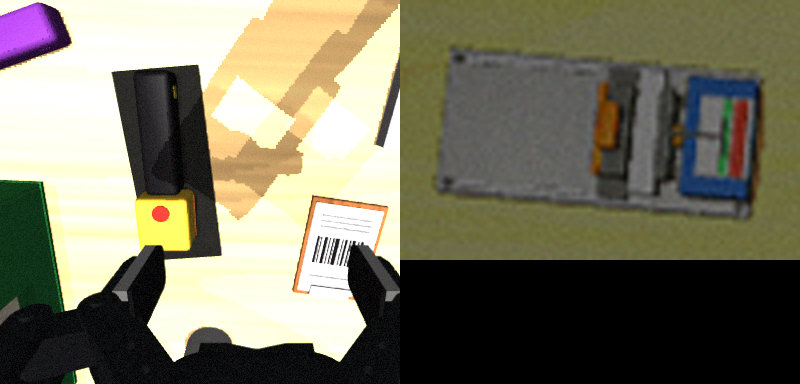

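The picture shows the scanner flat on the pad, with its head around (165,222). The bar is still clamped, and the pointer is at the green band near (722,135).

```bash
python3 -c "
from plant import *
print(close_job())"
```

```text
the job is handed in; nothing more can be done
None
```

The bar is clamped with the pointer in the green band, the bar code was scanned from about 100 mm, the scanner is back flat on its pad, and the job is handed in; the hand-in gave no verdict.

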